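# Put a dosing cup away in a pop-up lid caddy

### The arm

A 6-joint arm with a two-finger parallel gripper is mounted at the origin on the work surface. World frame = base frame: x ahead of the robot, y to its left, z up, the work surface at z = 0. Lengths are in m, angles in rad, forces in N, time in s.
With the tool pointing down it reaches from about 0.225 to 0.875 m from the base axis. Payload 3.4 kg.
Tool frame: the origin (TCP) lies at the very end of the fingers, on their centre line; the grasp point (between the pads) lies 19 mm behind it; z points along the fingers, x is the direction in which the jaws open and shut, and the axes are right-handed (so a half turn about z gives the same grasp; the last joint's range is limited). The gripper opens to 85 mm and grips with 20 to 120 N. Pads are 22 mm wide; open, the fingers measure 114 mm over their backs; the gripper's body (76 mm by 85 mm) begins 54 mm behind the grasp point. The pads swing forward as they close: fully open they stand 13 mm farther back than shut.
Start: joints at [1.222, 0.276, 1.505, -0, 1.361, -0.121], TCP at [0.13, 0.56, 0.231] pointing down, gripper open.
Joint ranges: [-2.89, 2.89], [-0.75, 2.08], [0.22, 2.7], [-1.18, 4.32], [0.11, 2.71], [-2.7, 2.7]. Speed limits (rad/s): [2.57, 2.57, 3.14, 3.14, 3.14, 3.14].

### API

Orientations are given as a unit quaternion [w, x, y, z].
In Python, from rig import manip gives the robot as it stands.
- The arm moves only by the tool send_rows, never from a script. Its argument "increments" is a list of rows, each a list of 5 numbers: the opening, from 0 (shut) to 1 (fully open), then the shift along the tool's x, y, z in m, then the turn about the tool's z in rad. A call has 1 to 8 rows; each row shifts and turns the commanded pose from where the row before left it, along the tool's axes as they then stand; what a row does not reach is not made up. A row lasts 1/8 s, in which the tool goes at most 62.5 mm and 10.7 degrees, less where a joint would pass 70% of its speed; a pose out of reach is approached as far as the arm can. A call is refused whole if a number of a shift passes 0.0625 or a number of a turn 0.188, either way. A call with a gripper value outside its range is refused whole. The fingers move at their own pace and stop on an object; "squeeze" is the grip in N (left out, the last holds). Time passes only in rows, so rows that do not move let the fingers close. It gives the time, the measured TCP pose, the force and the opening at its end, in the units of the state.
- manip.get_state(): the state, without advancing time (a new reading comes with each control period).
- manip.get_image(name): name is "scene" or "top" or "wrist"; returns the picture (400x640x3 uint8, red, green, blue); there is no depth.
- manip.calibration(name): a dict with "fx", "fy", "cx", "cy" (pixels), "distortion" ([k1, k2, p1, p2, k3] as OpenCV has them; the pictures are not rectified), "camera_from_world" (4x4, takes a point from world to camera coordinates). Camera axes: x right, y up, looking along -z (the intrinsics and any distortion apply to the point x, -y, -z); pixel columns grow to the right and rows downward; lengths in m; the calibration is good to about 2 mm. A picture is of the moment at which its call begins: read the wrist's pose just before it. calibration takes no time and is no camera call; for the wrist camera it gives the pose at the moment of the call.
- manip.sign_off(): hands the job in, once; it reports no verdict.
The state is a dict: "clock": time; "qpos": joint angles; "qd": joint speeds; "effort": joint torques, N m; "position": TCP position; "ee_rot": TCP orientation; "contact_force": force on the tool from outside, world axes, zero at the start; "moment": the same for the moment, N m; "width": finger opening in m.
Only numpy, scipy, OpenCV 4.12 (cv2) and the standard library are available. Lean on these libraries where they do the work, as an engineer would, in place of code of your own. Each camera call takes 0.05 s, during which the arm holds its last target.

### The job

Put the single dosing cup away in the lidded caddy: press the caddy's front button so that its sprung lid pops up, steady the bobbing lid with a finger until it is still, then ease it back, without slamming it, until it rests fully open by itself. Then set the cup down upright on the caddy's floor without dropping it, and let go. Leave the lid open and the other things on the counter where they are.

Things in the scene. Friction and masses are not known exactly. Their poses are not given: they have to be found in the camera images.
- caddy: White box fixed to the counter, 140 (its x) by 170 (its y) by 75 mm high, open on top under its lid, walls and floor 5 mm thick. Origin: centre of its underside, on the counter. Its +x axis points from the button side (front) to the hinge side (back), z up. Two thin spring leaves (45 mm long, 8 mm wide) lift the lid along the side walls, at the hinge end.
- caddy_lid (a joint): Angle of the caddy's wooden lid (rad): 0 shut and latched, 1.72 fully open (just past upright, resting on its stop). Unlatched, a weak spring lifts it to bob about 0.5 rad (peak about 1) for some seconds. The spring is slack above 1 rad; let go below upright (1.57) it falls back to 0.5, past upright it tips gently by its own weight on to the stop and stays. Pushing takes under 2 N.
- lid_hinge (a point): Hinge axis of the lid at mid-width, 70 mm behind the caddy's centre and 79 mm above the counter; the axis runs along the caddy's y.
- lid_edge (a point): Middle of the lid's free front edge, at mid-thickness. The lid is a flat board 145 (hinge to edge) by 170 by 8 mm, 150 g, lacquered, slippery (friction 0.3). Shut, the edge is 75 mm in front of the caddy's centre. A finger leaning forward 35 degrees from the front, tip just under the edge, pushes it up and back well; the body of an upright gripper may catch on the edge.
- release (a joint): Tilt of the steel release rocker (rad): 0 at rest, 0.22 fully pressed; it springs back. The lid's hook lets go at about 0.1 rad, that is with the button 4 mm down.
- button_top (a point): Centre of the top face of the round release button, 30 mm across, steel, on the end of the rocker in front of the caddy: 122 mm in front of the caddy's centre, 48 mm above the counter at rest. Press it straight down; it travels about 9 mm and takes 3.5 N to unlatch and 5 N fully down. The rocker's narrow hook (22 mm wide) stands up to 90 mm above the counter at the lid's front edge.
- dosing_cup: The single aluminium dosing cup, loose, open on top: 58 mm tall, 44 mm across at the foot, 51 mm just below a small lip of 55 mm at the rim; wall 2 mm, 50 to 100 g. Origin: centre of its underside, z up. Starts upright on the counter.
- nested_cups: Bystander: a stack of two such dosing cups, one nested in the other, 74 mm tall, two rims. Loose; leave it alone. Origin: centre of its underside.
- white_cup: Bystander: white ceramic cup, 76 mm across, 62 mm tall. Loose; leave it alone. Origin: centre of its underside.
- brush: Bystander: flat blue silicone brush lying on the counter to the left of the caddy, 130 mm long, 40 mm wide at its head, 14 mm thick. Loose; leave it alone. Origin: near the middle of its underside.

How it is judged:
By the outcome, as a careful person would: the job done as asked, in the order asked, and still so for the second after the job is handed in, with the robot touching nothing.
It also fails if it takes over 72 s, if anything falls off the work surface, if the arm or the gripper's body presses on something with over 40 N, if the wrist force passes 120 N, or if a joint passes its speed limit or range.

## Working session

There is one attempt and no reset: what is moved stays moved. The work goes in short steps, Python scripts to look and compute and a tool call to move; the robot and the scene stay as the last step left them, time stands still between calls to the robot, and variables do not carry over. Pictures are saved under pics/ and viewed, and the job is handed in when it is done.

Besides the shell and the picture viewer there is one more tool, called after "Emit:" as name(argument=value, ...), one argument or row to a line, values as JSON. send_rows: Moves the arm, as the interface text tells. Its arguments: {"type":"object","properties":{"increments":{"type":"array","items":{"type":"array","items":{"type":"number"}}},"squeeze":{"type":"number"}},"required":["increments"]}

```bash
mkdir -p pics; ls
python3 - <<'E'
from rig import manip
import cv2,numpy as np
s=manip.get_state(); print(s)
for n in ["scene","top"]:
    im=manip.get_image(n); cv2.imwrite(f"pics/{n}0.png",im[:,:,::-1])
    c=manip.calibration(n); print(n,{k:(np.round(v,4).tolist()) for k,v in c.items()})
E
```

```text
pics
{'clock': 0.0, 'qpos': array([ 1.22196158e+00,  2.76613289e-01,  1.50613266e+00,  4.47339963e-06,
        1.36065766e+00, -1.20988344e-01]), 'qd': array([ 3.75088750e-04,  7.85576149e-04,  8.23294408e-05, -2.31297902e-03,
        1.87750467e-03, -1.97080687e-04]), 'effort': array([-1.58687097e-03, -4.16769791e+01, -2.45806271e+01, -4.66463280e-04,
        1.09372748e-02,  3.81266568e-05]), 'position': array([0.12970218, 0.55965584, 0.23042944]), 'ee_rot': array([ 4.71793526e-04,  7.82904855e-01,  6.22140795e-01, -7.72856081e-04]), 'contact_force': array([-0.30472464,  0.34301242, -0.09849829]), 'moment': array([ 0.02228318, -0.03631608,  0.05963302]), 'width': 0.08537901067486803}
scene {'fx': 454.8594, 'fy': 454.8594, 'cx': 320.1025, 'cy': 203.4841, 'distortion': [0.0044, 0.0, 0.0, 0.0, 0.0], 'camera_from_world': [[-0.8516, 0.524, 0.0161, 0.4687], [-0.4211, -0.702, 0.5743, 0.1949], [0.3123, 0.4823, 0.8185, -1.46], [0.0, 0.0, 0.0, 1.0]]}
top {'fx': 494.0927, 'fy': 494.0927, 'cx': 317.1712, 'cy': 196.35, 'distortion': [-0.1357, 0.0, 0.0, 0.0, 0.0], 'camera_from_world': [[0.0054, -0.9997, 0.0217, 0.0016], [0.9831, 0.0092, 0.1831, -0.5607], [-0.1832, 0.0204, 0.9829, -1.1329], [0.0, 0.0, 0.0, 1.0]]}
```

View pics/scene0.png

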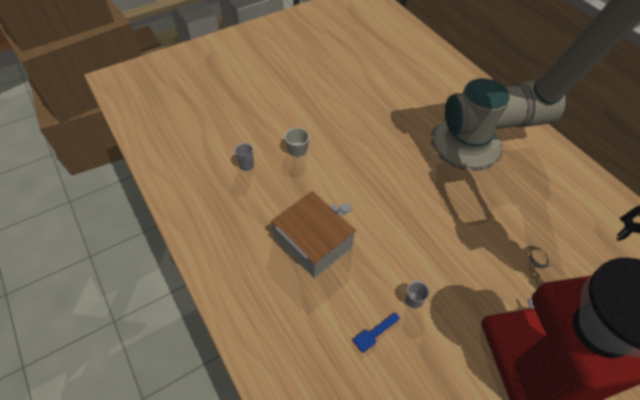

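View pics/top0.png

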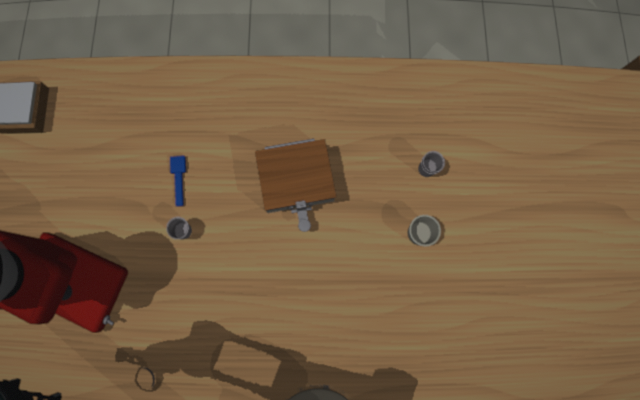

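The scene picture shows the caddy at about (313,235), its button at (343,209), one cup by the brush at (417,294), a taller cup at (245,157), and the white cup at (297,142). In the top picture the caddy lid is at (295,175), the button at (305,224), a cup at (179,229) and the probable stack at (432,163). I'll enlarge these.

Run:
```python
import cv2,numpy as np
t=cv2.imread("pics/top0.png");s=cv2.imread("pics/scene0.png")
a=cv2.resize(t[130:240,240:350],None,fx=5,fy=5,interpolation=cv2.INTER_CUBIC)
cv2.imwrite("pics/c1.png",a)
b=cv2.resize(t[205:255,155:205],None,fx=8,fy=8,interpolation=cv2.INTER_CUBIC)
c=cv2.resize(t[140:190,405:455],None,fx=8,fy=8,interpolation=cv2.INTER_CUBIC)
cv2.imwrite("pics/c2.png",np.hstack([b,c]))
b=cv2.resize(s[270:320,390:440],None,fx=8,fy=8,interpolation=cv2.INTER_CUBIC)
c=cv2.resize(s[130:180,220:270],None,fx=8,fy=8,interpolation=cv2.INTER_CUBIC)
cv2.imwrite("pics/c3.png",np.hstack([b,c]))
```

```text
(no output)
```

View pics/c1.png

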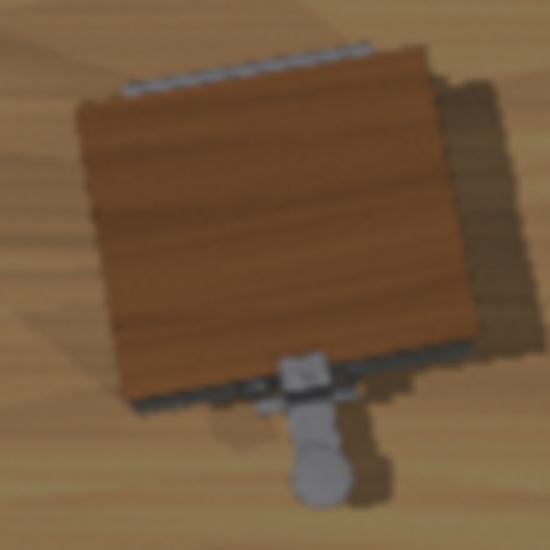

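View pics/c2.png

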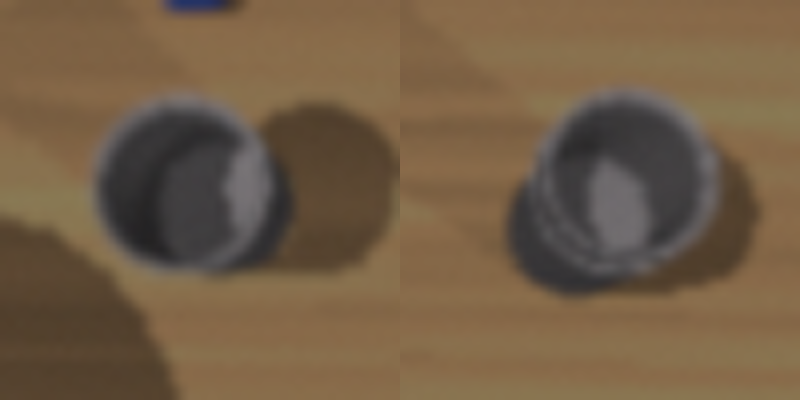

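View pics/c3.png

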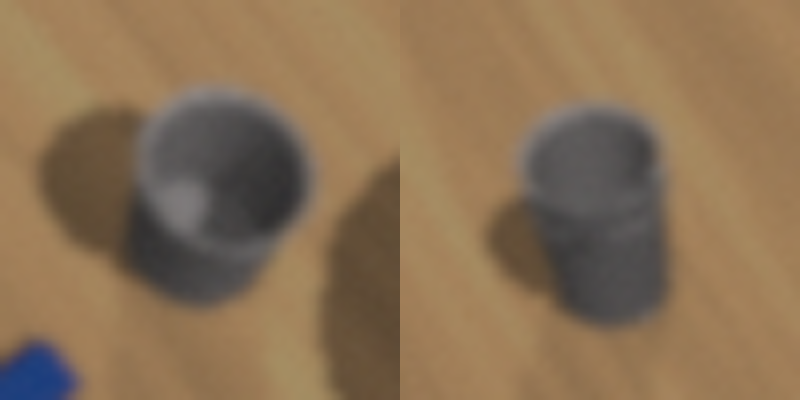

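```bash
cat > h.py <<'E'
import cv2,numpy as np
from rig import manip
CV=np.diag([1.,-1,-1])
def cam(n,cal=None):
    c=cal or manip.calibration(n); K=np.array([[c["fx"],0,c["cx"]],[0,c["fy"],c["cy"]],[0,0,1.]])
    T=np.array(c["camera_from_world"]); return K,np.array(c["distortion"],float),CV@T[:3,:3],CV@T[:3,3]
def proj(n,P,cal=None):
    K,d,R,t=cam(n,cal); return cv2.projectPoints(np.atleast_2d(np.asarray(P,float)),cv2.Rodrigues(R)[0],t,K,d)[0][:,0]
def at_z(n,uv,z,cal=None):
    K,d,R,t=cam(n,cal); p=cv2.undistortPoints(np.array([[uv]],float),K,d)[0,0]
    r=R.T@np.array([p[0],p[1],1]); o=-R.T@t; return o+r*(z-o[2])/r[2]
def unc(p,f,o): return (np.array(p)+.5)/f-.5+np.array(o)
def save(n,name):
    im=manip.get_image(n)[:,:,::-1].copy(); cv2.imwrite("pics/"+name+".png",im); return im
def R():
    w,x,y,z=manip.get_state()["ee_rot"]
    from scipy.spatial.transform import Rotation as Ro
    return Ro.from_quat([x,y,z,w]).as_matrix()
E
python3 - <<'E'
from h import *
o=(240,130)
for n,p in dict(LB=(78,105),RB=(427,47),RF=(478,337),LF=(125,400)).items(): print(n,at_z("top",unc(p,5,o),.083).round(4))
print("btn",at_z("top",unc((323,477),5,o),.048).round(4))
print("btn sc",at_z("scene",(345,209),.048).round(4))
print("cup",at_z("top",unc((182,183),8,(155,205)),.058).round(4))
print("cup sc",at_z("scene",unc((226,168),8,(390,270)),.058).round(4))
print("nest",at_z("top",unc((628,180),8,(355,140)),.074).round(4))
print("cuprim radius px", [at_z("top",unc(p,8,(155,205)),.058).round(4) for p in [(95,183),(272,183),(182,93),(182,272)]])
print("brush",at_z("top",(179,160),.0).round(3),at_z("top",(180,206),.0).round(3))
E
```

```text
LB [0.664  0.1542 0.083 ]
RB [ 0.6945 -0.0116  0.083 ]
RF [ 0.5537 -0.0358  0.083 ]
LF [0.5224 0.1282 0.083 ]
btn [0.4917 0.0361 0.048 ]
btn sc [0.4963 0.0407 0.048 ]
cup [0.4815 0.3369 0.058 ]
cup sc [0.4811 0.3364 0.058 ]
nest [ 0.6434 -0.2734  0.074 ]
cuprim radius px [array([0.4811, 0.3632, 0.058 ]), array([0.4818, 0.3099, 0.058 ]), array([0.5084, 0.3384, 0.058 ]), array([0.455 , 0.3356, 0.058 ])]
brush [0.661 0.358 0.   ] [0.542 0.348 0.   ]
```

Run:
```python
import cv2
s=cv2.imread("pics/scene0.png")
cv2.imwrite("pics/c4.png",cv2.resize(s[185:280,265:365],None,fx=6,fy=6,interpolation=cv2.INTER_CUBIC))
```

```text
(no output)
```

View pics/c4.png

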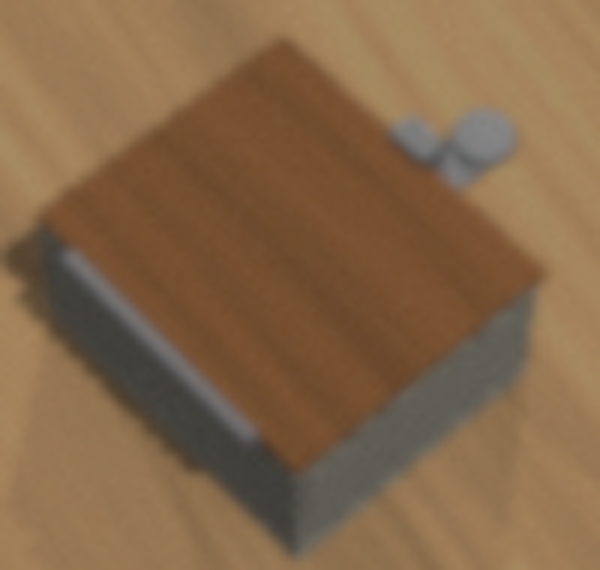

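Run:
```python
from h import *
from scipy.optimize import least_squares
L={'LB':(.070,.085,.083),'RB':(.070,-.085,.083),'RF':(-.075,-.085,.083),'LF':(-.075,.085,.083),'B':(-.122,0,.048)}
o=(240,130)
T={'LB':(78,105),'RB':(427,47),'RF':(478,337),'LF':(125,400),'B':(323,477)}
S={'RB':(45,218),'RF':(285,38),'LF':(545,272),'LB':(298,473),'B':(485,138)}
def pts(p):
    c,s=np.cos(p[2]),np.sin(p[2]); return lambda q:(p[0]+c*q[0]-s*q[1],p[1]+s*q[0]+c*q[1],q[2])
obsT=np.array([unc(T[k],5,o) for k in L]);obsS=np.array([unc(S[k],6,(265,185)) for k in L])
def res(p,w="ts"):
    P=[pts(p)(L[k]) for k in L]; r=[]
    if 't' in w:r.append(proj("top",P)-obsT)
    if 's' in w:r.append(proj("scene",P)-obsS)
    return np.concatenate(r).ravel()
for w in ["t","s","ts"]:
    f=least_squares(lambda p:res(p,w),[.6,.06,.1]); print(w,f.x.round(4),np.round(f.fun.reshape(-1,2),1).tolist())
p=f.x
for n,q in dict(btn=(-.122,0,.048),edge=(-.075,0,.079),hinge=(.07,0,.079)).items(): print(n,np.round(pts(p)(q),4))
```

```text
t [0.6113 0.059  0.183 ] [[-0.5, -0.3], [0.1, -0.4], [1.0, 0.3], [-0.3, 0.2], [-0.3, 0.2]]
s [0.6119 0.0603 0.1907] [[0.3, 0.6], [-1.5, -0.5], [0.1, -0.4], [1.1, 0.2], [0.1, -0.1]]
ts [0.6115 0.0595 0.1863] [[-0.8, -0.2], [-0.2, -0.6], [0.9, 0.1], [-0.4, 0.2], [-0.3, 0.0], [0.1, 0.3], [-1.5, -0.9], [0.2, -0.7], [1.0, 0.1], [0.2, -0.3]]
btn [0.4916 0.0369 0.048 ]
edge [0.5378 0.0456 0.079 ]
hinge [0.6803 0.0725 0.079 ]
```

Emit:
send_rows(
  increments=[
    [0,0,0,0,-0.14],
    [0,0,0,0,-0.14],
    [0,0,0,0,-0.135],
    [0,-0.04,0,0,0],
    [0,-0.05,0,0,0],
    [0,-0.05,0,0,0],
    [0,-0.05,0,0,0],
    [0,-0.05,0.02,0,0],
  ],
  squeeze=25,
)

```text
clock: 1.1
position: [0.1934, 0.3262, 0.231]
ee_rot: [-0.0, 0.637, 0.771, -0.0]
contact_force: [1.6, 0.7, 0.2]
width: -0.0002
```

Emit:
send_rows(
  increments=[
    [0,-0.05,0.03,0,0],
    [0,-0.05,0.03,0.01,0],
    [0,-0.05,0.03,0.01,0],
    [0,-0.05,0.03,0.02,0],
    [0,-0.05,0.03,0.02,0],
    [0,-0.05,0.03,0.02,0],
    [0,-0.04,0.03,0.02,0],
    [0,0,0,0,0],
  ],
)

```text
clock: 2.1
position: [0.4654, 0.0307, 0.1295]
ee_rot: [-0.001, 0.639, 0.769, -0.001]
contact_force: [-0.8, 0.6, 0.1]
width: -0.0003
```

```bash
cat >> h.py <<'E'
C=np.array([.6115,.0595]);YAW=.1863
def cf(p):
    c,s=np.cos(YAW),np.sin(YAW); d=np.asarray(p)[:2]-C
    return np.array([c*d[0]+s*d[1],-s*d[0]+c*d[1],p[2]])
def wf(q):
    c,s=np.cos(YAW),np.sin(YAW); return np.array([C[0]+c*q[0]-s*q[1],C[1]+s*q[0]+c*q[1],q[2]])
def rep():
    s=manip.get_state(); r=R(); print("t",round(s["clock"],2),"caddyframe",cf(s["position"]).round(4),"F",s["contact_force"].round(2),"w",round(s["width"],4),"toolx yaw-caddy y deg",round(np.degrees(np.arctan2(r[1,0],r[0,0])-YAW)-90,2),"z",r[:,2].round(3))
E
python3 - <<'E'
from h import *
rep(); save("wrist","w1"); save("scene","s1")
E
```

```text
t 2.1 caddyframe [-0.1489 -0.0012  0.1295] F [-0.76  0.64  0.12] w -0.0003 toolx yaw-caddy y deg -0.18 z [-0.002 -0.    -1.   ]
```

View pics/w1.png

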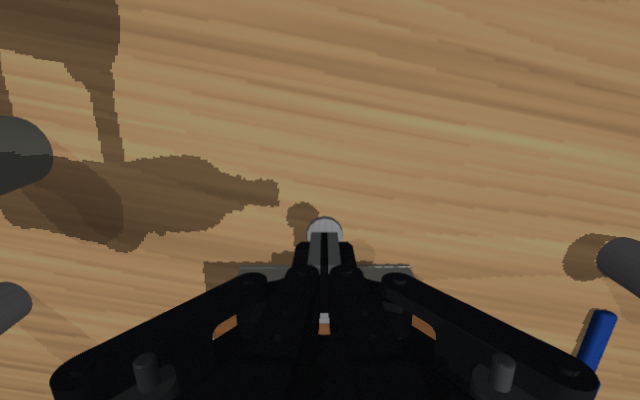

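View pics/s1.png

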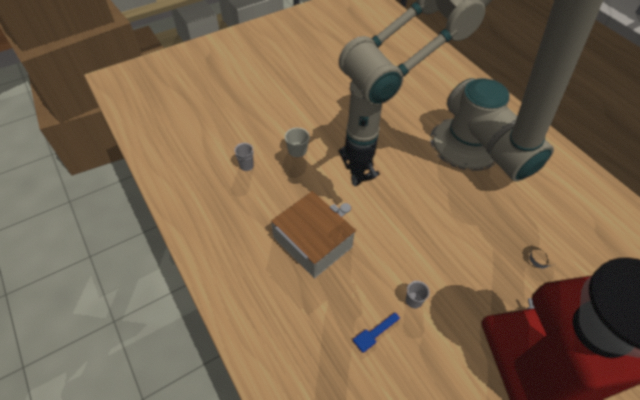

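The wrist picture shows the closed fingertips in line with the button at (324,228), with the caddy front edge behind it at row 268. The scene picture shows the arm just in front of the button and nothing disturbed. Next I'll go over the button and down to it.

Emit:
send_rows(
  increments=[
    [0,0,0.011,0,0],
    [0,0,0.011,0.02,0],
    [0,0,0,0.03,0],
    [0,0,0,0.015,0],
    [0,0,0,0.008,0],
    [0,0,0,0,0],
  ],
)

```text
clock: 2.95
position: [0.4854, 0.0379, 0.0585]
ee_rot: [0.0, 0.637, 0.77, 0.0]
contact_force: [-0.1, -0.7, -0.3]
width: -0.0004
```

Run:
```python
from h import *
rep()
```

```text
t 2.95 caddyframe [-0.1279  0.0021  0.0585] F [-0.08 -0.7  -0.29] w -0.0004 toolx yaw-caddy y deg 0.12 z [ 0.  0. -1.]
```

Emit:
send_rows(
  increments=[
    [0,0,0,0.006,0],
    [0,0,0,0.005,0],
    [0,0,0,0.004,0],
    [0,0,0,0.003,0],
    [0,0,0,0,0],
  ],
)

```text
clock: 3.58
position: [0.4843, 0.037, 0.0401]
ee_rot: [-0.001, 0.638, 0.77, -0.001]
contact_force: [-4.0, -1.1, 5.5]
width: 0.0001
```

Run:
```python
from h import *
rep(); save("top","t2"); save("scene","s2")
```

```text
t 3.58 caddyframe [-0.1292  0.0015  0.0401] F [-3.96 -1.11  5.55] w 0.0001 toolx yaw-caddy y deg 0.06 z [-0.002 -0.    -1.   ]
```

View pics/s2.png

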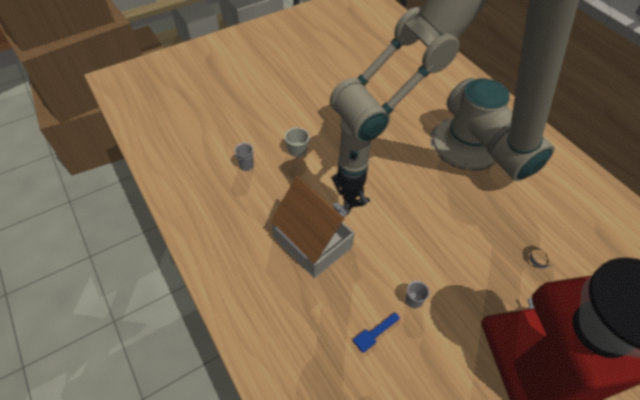

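The lid has popped up in the scene picture, with its free edge at about (322,215). I'll come off the button straight up and stay in front of the edge.

Emit:
send_rows(
  increments=[
    [0,0,0,-0.015,0],
    [0,0,0,-0.03,0],
    [0,0,0,-0.03,0],
    [0,0,0,0,0],
  ],
)

```text
clock: 4.18
position: [0.4883, 0.0372, 0.1174]
ee_rot: [0.003, 0.638, 0.77, 0.002]
contact_force: [0.4, 0.5, -0.4]
width: 0.0
```

```bash
cat >> h.py <<'E'
def lidpts(th,half=.085,L=.145,off=.004):
    e=np.array([.07-L*np.cos(th),.079+L*np.sin(th)])+off*np.array([np.sin(th),np.cos(th)])
    return [wf((e[0],y,e[1])) for y in (-half,half)]
E
python3 - <<'E'
from h import *
rep()
for i in range(5): save("scene",f"b{i}")
import cv2
ims=[cv2.imread(f"pics/b{i}.png")[150:290,250:380] for i in range(5)]
out=[]
for im in ims: out.append(cv2.resize(im,None,fx=2,fy=2))
cv2.imwrite("pics/bob.png",np.hstack(out[::2]))
for th in (0,.25,.5,.75,1,1.72): print(th,proj("scene",lidpts(th)).round(0).tolist(),proj("top",lidpts(th)).round(0).tolist())
E
```

```text
t 4.17 caddyframe [-0.1252  0.0009  0.1174] F [ 0.37  0.52 -0.39] w 0.0 toolx yaw-caddy y deg 0.04 z [ 0.007  0.    -1.   ]
0 [[312.0, 190.0], [356.0, 230.0]] [[336.0, 197.0], [264.0, 210.0]]
0.25 [[311.0, 183.0], [356.0, 224.0]] [[337.0, 192.0], [262.0, 205.0]]
0.5 [[307.0, 178.0], [353.0, 220.0]] [[336.0, 183.0], [260.0, 196.0]]
0.75 [[300.0, 176.0], [347.0, 218.0]] [[335.0, 170.0], [257.0, 184.0]]
1 [[291.0, 176.0], [339.0, 220.0]] [[333.0, 155.0], [254.0, 169.0]]
1.72 [[258.0, 194.0], [306.0, 241.0]] [[325.0, 108.0], [246.0, 121.0]]
```

View pics/bob.png

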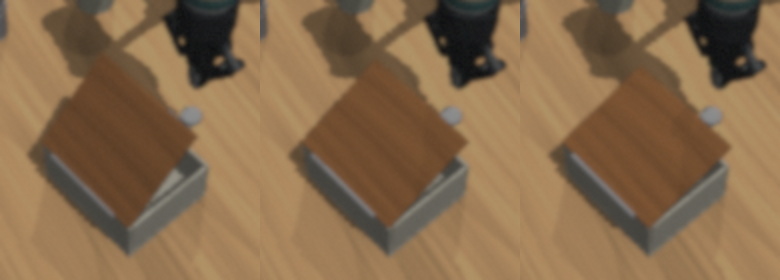

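The three frames show the lid swinging from about 0.75 down to 0.3 rad in 0.2 s, with the left corner moving from (347,220) to (355,225). I'll hold for a moment in front of it while the swing shrinks, then look again.

Emit:
send_rows(
  increments=[
    [0,0,0,0.008,0],
    [0,0,0,0,0],
    [0,0,0,0,0],
    [0,0,0,0,0],
    [0,0,0,0,0],
    [0,0,0,0,0],
    [0,0,0,0,0],
    [0,0,0,0,0],
  ],
)

```text
clock: 5.42
position: [0.4854, 0.0372, 0.1073]
ee_rot: [0.0, 0.638, 0.77, 0.0]
contact_force: [-0.5, 0.4, 0.0]
width: -0.0003
```

Run:
```python
from h import *
rep()
import cv2
ims=[]
for i in range(10):
    im=save("top",f"d{i}"); ims.append(cv2.resize(im[130:220,235:350],None,fx=1.35,fy=1.35))
cv2.imwrite("pics/bob2.png",np.vstack([np.hstack(ims[:5]),np.hstack(ims[5:])]))
```

```text
t 5.42 caddyframe [-0.128   0.0014  0.1073] F [-0.46  0.39  0.03] w -0.0003 toolx yaw-caddy y deg 0.05 z [ 0.  0. -1.]
```

View pics/bob2.png

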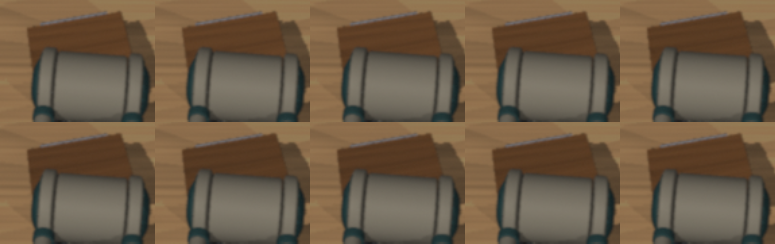

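The wrist hides the lid edge from the top camera, so I'll use the scene camera instead.

Run:
```python
from h import *
rep()
import cv2
ims=[]
for i in range(8):
    im=save("scene",f"e{i}"); ims.append(cv2.resize(im[160:260,260:370],None,fx=1.8,fy=1.8))
cv2.imwrite("pics/bob3.png",np.vstack([np.hstack(ims[:4]),np.hstack(ims[4:])]))
```

```text
t 5.92 caddyframe [-0.128   0.0015  0.1073] F [ 0.64  1.08 -0.21] w -0.0005 toolx yaw-caddy y deg 0.05 z [-0.  0. -1.]
```

View pics/bob3.png

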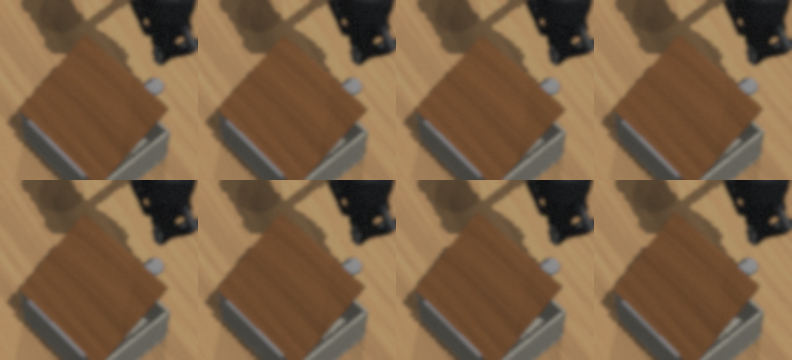

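The swing is now small (left corner between x = 351 and 354, about 0.45 to 0.6 rad). I'll bring the finger against the edge while it is still moving.

Emit:
send_rows(
  increments=[
    [0,0,0.02,0,0],
    [0,0,0.02,0,0],
    [0,0,0.01,0,0],
    [0,0,0.006,0,0],
    [0,0,0.004,0,0],
    [0,0,0.003,0,0],
    [0,0,0,0,0],
  ],
)

```text
clock: 7.2
position: [0.5472, 0.0489, 0.1073]
ee_rot: [-0.0, 0.638, 0.77, -0.0]
contact_force: [-0.1, 0.3, 0.0]
width: -0.0001
```

Run:
```python
from h import *
rep()
import cv2
ims=[]
for i in range(4):
    im=save("scene",f"f{i}"); ims.append(cv2.resize(im[140:260,260:370],None,fx=3.5,fy=3.5))
cv2.imwrite("pics/bob4.png",np.hstack(ims[::3]))
rep()
```

```text
t 7.2 caddyframe [-0.0651  0.0015  0.1073] F [-0.05  0.32  0.03] w -0.0001 toolx yaw-caddy y deg 0.05 z [-0.  0. -1.]
t 7.4 caddyframe [-0.0653  0.0015  0.1073] F [-0.81  0.79 -0.11] w -0.0003 toolx yaw-caddy y deg 0.05 z [-0.  0. -1.]
```

View pics/bob4.png

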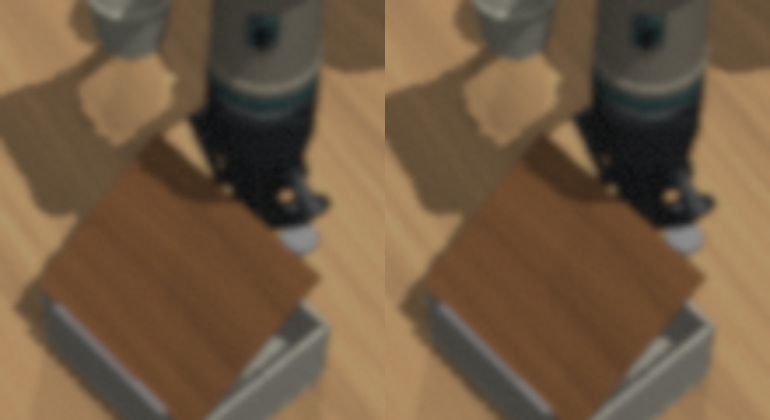

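The finger is right at the edge and the left corner holds at (351,219), about 0.55 rad. I'll press on gently to make sure of contact and hold there.

Emit:
send_rows(
  increments=[
    [0,0,0.003,0,0],
    [0,0,0.003,0,0],
    [0,0,0.003,-0.002,0],
    [0,0,0.003,-0.002,0],
    [0,0,0.002,-0.002,0],
    [0,0,0,0,0],
    [0,0,0,0,0],
    [0,0,0,0,0],
  ],
)

```text
clock: 8.4
position: [0.5595, 0.0513, 0.1137]
ee_rot: [-0.001, 0.638, 0.77, -0.001]
contact_force: [-5.5, -1.4, 4.9]
width: 0.0
```

Run:
```python
from h import *
rep()
import cv2
ims=[]
for i in range(7):
    im=save("scene",f"g{i}"); ims.append(cv2.resize(im[140:260,260:370],None,fx=3.5,fy=3.5))
cv2.imwrite("pics/bob5.png",np.hstack(ims[::6]))
rep()
for th in (.5,.6,.7,.8,.9):print(th,proj("scene",lidpts(th)).round(1).tolist())
```

```text
t 8.4 caddyframe [-0.0526  0.0016  0.1137] F [-5.5  -1.44  4.91] w 0.0 toolx yaw-caddy y deg 0.07 z [-0.003 -0.001 -1.   ]
t 8.75 caddyframe [-0.0526  0.0016  0.1137] F [-5.12 -1.07  4.66] w -0.0005 toolx yaw-caddy y deg 0.07 z [-0.003 -0.001 -1.   ]
0.5 [[306.7, 178.3], [353.0, 219.6]]
0.6 [[304.3, 176.9], [351.0, 218.6]]
0.7 [[301.5, 176.0], [348.6, 218.2]]
0.8 [[298.4, 175.6], [345.8, 218.2]]
0.9 [[294.9, 175.6], [342.6, 218.7]]
```

View pics/bob5.png

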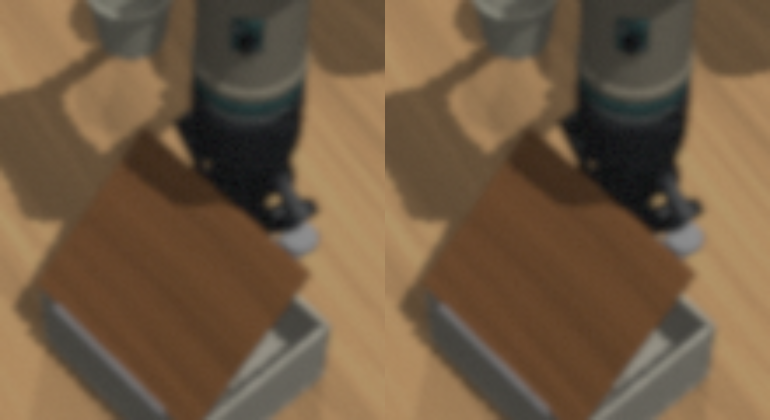

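The lid stands still at about 0.68 rad (left corner (348,218) in both frames). But the force reads about 5.5 N back and 5 N up, which means the gripper's knuckles above the fingers bear on the edge. I'll raise the tool so that only the fingertip touches.

Emit:
send_rows(
  increments=[
    [0,0,0,-0.005,0],
    [0,0,0,-0.005,0],
    [0,0,0,-0.005,0],
    [0,0,0,-0.005,0],
    [0,0,0,-0.005,0],
    [0,0,0,0,0],
    [0,0,0,0,0],
  ],
)

```text
clock: 9.62
position: [0.5608, 0.0515, 0.1382]
ee_rot: [-0.0, 0.638, 0.77, -0.0]
contact_force: [-0.8, -0.8, 1.0]
width: 0.0001
```

Run:
```python
from h import *
rep()
import cv2
ims=[]
for i in range(7):
    im=save("scene",f"k{i}"); ims.append(cv2.resize(im[140:260,260:370],None,fx=3.5,fy=3.5))
cv2.imwrite("pics/bob6.png",np.hstack(ims[::6]))
rep()
```

```text
t 9.62 caddyframe [-0.0513  0.0015  0.1382] F [-0.78 -0.81  0.97] w 0.0001 toolx yaw-caddy y deg 0.05 z [-0. -0. -1.]
t 9.97 caddyframe [-0.0512  0.0016  0.1382] F [-0.63 -0.3   0.63] w 0.0 toolx yaw-caddy y deg 0.05 z [-0.  0. -1.]
```

View pics/bob6.png

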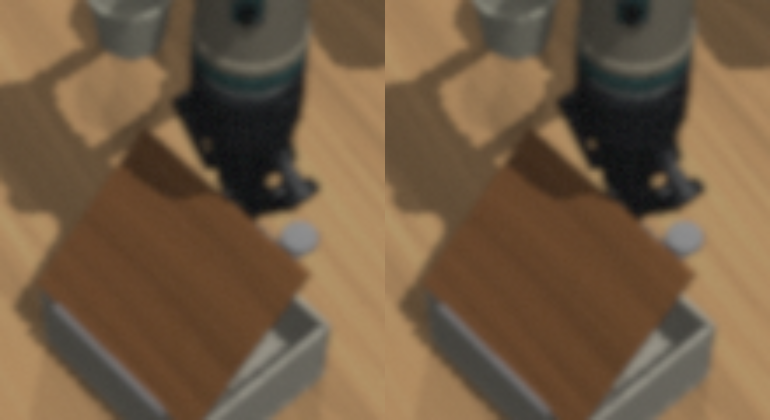

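The lid rests still on the finger at about 0.68 rad with under 1 N. Now I'll work out the arc to ease it back.

Run:
```python
import numpy as np
t=np.r_[.68:1.68:.1]
x=.07-.145*np.cos(t)-.004*np.sin(t)-.006; z=.079+.145*np.sin(t)-.004*np.cos(t)-.020
for a,b,c in zip(t,x,z): print(round(a,2),round(b,4),round(c,4))
```

```text
0.68 -0.0513 0.1471
0.78 -0.0419 0.1581
0.88 -0.0315 0.1682
0.98 -0.0201 0.1772
1.08 -0.0079 0.185
1.18 0.0051 0.1915
1.28 0.0186 0.1968
1.38 0.0326 0.2006
1.48 0.0469 0.203
1.58 0.0613 0.204
```

Emit:
send_rows(
  increments=[
    [0,0,0,-0.004,0],
    [0,0,0.002,-0.005,0],
    [0,0,0.002,-0.004,0],
    [0,0,0.0025,-0.003,0],
    [0,0,0.0025,-0.003,0],
    [0,0,0.0025,-0.003,0],
    [0,0,0.0025,-0.003,0],
    [0,0,0.0025,-0.0025,0],
  ],
)

```text
clock: 10.98
position: [0.5774, 0.0547, 0.166]
ee_rot: [-0.0, 0.638, 0.77, 0.0]
contact_force: [-0.5, 0.1, 0.2]
width: 0.0004
```

Run:
```python
from h import *
rep()
import cv2
im=save("scene","m1"); cv2.imwrite("pics/m1c.png",cv2.resize(im[140:260,240:370],None,fx=4,fy=4))
```

```text
t 10.97 caddyframe [-0.0344  0.0015  0.166 ] F [-0.46  0.09  0.17] w 0.0004 toolx yaw-caddy y deg 0.05 z [-0.  0. -1.]
```

View pics/m1c.png

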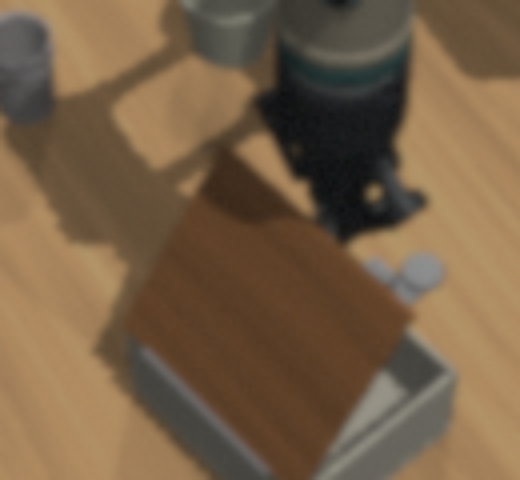

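The lid is at about 0.88 rad, with its corner at (343,219), and follows the finger as predicted. Continuing.

Emit:
send_rows(
  increments=[
    [0,0,0.003,-0.0025,0],
    [0,0,0.003,-0.0025,0],
    [0,0,0.003,-0.0025,0],
    [0,0,0.003,-0.002,0],
    [0,0,0.003,-0.002,0],
    [0,0,0.003,-0.002,0],
    [0,0,0.003,-0.002,0],
    [0,0,0.003,-0.002,0],
  ],
)

```text
clock: 12.02
position: [0.6011, 0.0591, 0.1834]
ee_rot: [-0.0, 0.638, 0.77, 0.0]
contact_force: [-0.1, -0.2, -0.7]
width: -0.0004
```

Emit:
send_rows(
  increments=[
    [0,0,0.003,-0.0015,0],
    [0,0,0.003,-0.0015,0],
    [0,0,0.003,-0.0015,0],
    [0,0,0.003,-0.0015,0],
    [0,0,0.003,-0.001,0],
    [0,0,0.003,-0.001,0],
    [0,0,0.003,-0.001,0],
    [0,0,0.003,-0.001,0],
  ],
)

```text
clock: 13.02
position: [0.6247, 0.0636, 0.1934]
ee_rot: [0.0, 0.638, 0.77, 0.0]
contact_force: [-0.2, -0.2, 0.7]
width: -0.0001
```

Run:
```python
from h import *
rep()
import cv2
im=save("scene","m2"); cv2.imwrite("pics/m2c.png",cv2.resize(im[130:260,240:370],None,fx=4,fy=4))
for th in (1.1,1.2,1.3,1.4,1.5):print(th,proj("scene",lidpts(th)).round(1).tolist())
```

```text
t 13.03 caddyframe [0.0137 0.0016 0.1934] F [-0.2  -0.21  0.73] w -0.0001 toolx yaw-caddy y deg 0.05 z [ 0.  0. -1.]
1.1 [[286.9, 177.0], [335.1, 221.1]]
1.2 [[282.5, 178.5], [330.9, 223.1]]
1.3 [[277.9, 180.4], [326.4, 225.6]]
1.4 [[273.1, 182.9], [321.7, 228.6]]
1.5 [[268.3, 185.8], [316.8, 232.0]]
```

View pics/m2c.png

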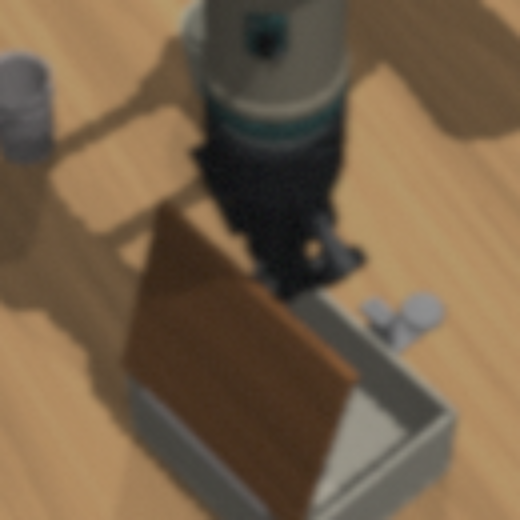

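The lid is at about 1.26 rad, with its corner at (327,225). Continuing, slower near upright.

Emit:
send_rows(
  increments=[
    [0,0,0.003,-0.001,0],
    [0,0,0.003,-0.001,0],
    [0,0,0.003,-0.001,0],
    [0,0,0.003,-0.001,0],
    [0,0,0.003,-0.001,0],
    [0,0,0.003,-0.001,0],
    [0,0,0.003,-0.0005,0],
    [0,0,0.003,-0.0005,0],
  ],
)

```text
clock: 14.08
position: [0.6482, 0.0681, 0.2003]
ee_rot: [0.0, 0.638, 0.77, 0.0]
contact_force: [-0.2, -0.2, -0.2]
width: 0.0001
```

Emit:
send_rows(
  increments=[
    [0,0,0.0025,-0.0005,0],
    [0,0,0.0025,-0.0005,0],
    [0,0,0.0025,0,0],
    [0,0,0.002,0,0],
    [0,0,0.002,0,0],
    [0,0,0.002,0,0],
    [0,0,0.002,0,0],
    [0,0,0.0015,0,0],
  ],
)

```text
clock: 15.08
position: [0.6649, 0.0712, 0.2013]
ee_rot: [-0.0, 0.638, 0.77, 0.0]
contact_force: [0.1, -0.1, -0.4]
width: 0.0002
```

Run:
```python
from h import *
rep()
import cv2
im=save("scene","m3"); cv2.imwrite("pics/m3c.png",cv2.resize(im[130:260,240:370],None,fx=4,fy=4))
for th in (1.5,1.57,1.65,1.72):print(th,proj("scene",lidpts(th)).round(1).tolist())
```

```text
t 15.07 caddyframe [0.0546 0.0016 0.2013] F [ 0.1  -0.06 -0.42] w 0.0002 toolx yaw-caddy y deg 0.05 z [ 0.  0. -1.]
1.5 [[268.3, 185.8], [316.8, 232.0]]
1.57 [[264.9, 188.0], [313.4, 234.6]]
1.65 [[261.0, 190.9], [309.4, 237.8]]
1.72 [[257.6, 193.5], [305.9, 240.8]]
```

View pics/m3c.png

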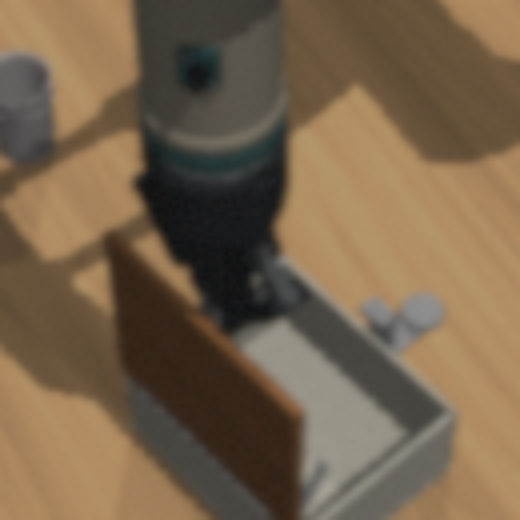

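The lid is almost upright, about 1.54 rad, with its corner at (314,233). I'll ease it through upright.

Emit:
send_rows(
  increments=[
    [0,0,0.0015,0,0],
    [0,0,0.0015,0,0],
    [0,0,0.0015,0,0],
    [0,0,0.0015,0,0],
    [0,0,0.0015,0,0],
    [0,0,0.0015,0,0],
    [0,0,0.0015,0,0],
    [0,0,0.0015,0,0],
  ],
)

```text
clock: 16.12
position: [0.6766, 0.0734, 0.2013]
ee_rot: [-0.0, 0.638, 0.77, 0.0]
contact_force: [-0.3, -0.8, 0.2]
width: 0.0001
```

Emit:
send_rows(
  increments=[
    [0,0,0.0015,0,0],
    [0,0,0.0015,0,0],
    [0,0,0.0015,0,0],
    [0,0,0.001,0,0],
    [0,0,0,0,0],
    [0,0,0,0,0],
    [0,0,0,0,0],
    [0,0,0,0,0],
  ],
)

```text
clock: 17.12
position: [0.6819, 0.0744, 0.2013]
ee_rot: [-0.0, 0.638, 0.77, 0.0]
contact_force: [-0.8, -0.2, 0.1]
width: 0.0002
```

Run:
```python
from h import *
rep()
import cv2
im=save("scene","m4"); cv2.imwrite("pics/m4c.png",cv2.resize(im[130:260,240:370],None,fx=4,fy=4))
```

```text
t 17.12 caddyframe [0.0719 0.0016 0.2013] F [-0.78 -0.19  0.06] w 0.0002 toolx yaw-caddy y deg 0.05 z [ 0.  0. -1.]
```

View pics/m4c.png

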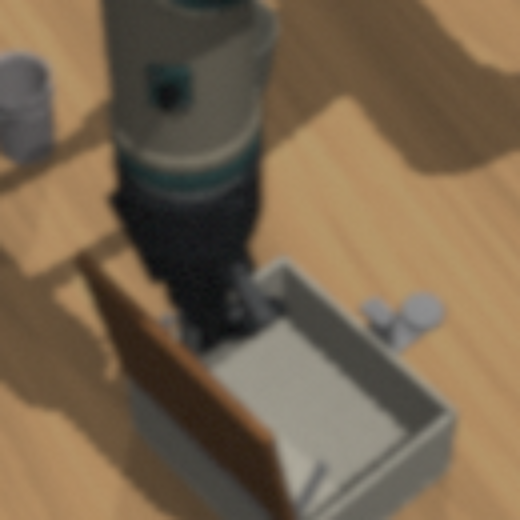

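The corner is at (307,239), about 1.7 rad, so the lid lies on its stop. I'll back off gently, then go to the cup while opening the gripper.

Emit:
send_rows(
  increments=[
    [0,0,-0.005,0,0],
    [0,0,-0.01,0,0],
    [0,0,-0.02,0,0],
    [0,0,-0.04,0,0],
    [0.3,0.01,-0.04,0,0],
    [0.6,0.03,-0.03,0,0],
    [1,0.045,-0.004,0,0],
    [1,0.05,0,0,0],
  ],
)

```text
clock: 18.18
position: [0.5089, 0.1796, 0.2019]
ee_rot: [0.0, 0.639, 0.77, 0.0]
contact_force: [1.5, 1.0, 0.2]
width: 0.0724
```

Emit:
send_rows(
  increments=[
    [1,0.05,0,0,0],
    [1,0.05,0,0,0],
    [1,0.04,0,0.02,0],
    [1,0.02,0,0.03,0],
    [1,0,0,0.03,0],
    [1,0,0,0,0],
  ],
)

```text
clock: 18.92
position: [0.4781, 0.3355, 0.1193]
ee_rot: [-0.001, 0.638, 0.77, -0.003]
contact_force: [-0.2, -0.1, -0.4]
width: 0.0853
```

Run:
```python
from h import *
rep(); print(cf((.4813,.3367,0)))
im=save("wrist","w5"); im=save("scene","s5")
c=manip.calibration("wrist"); print(proj("wrist",[(.4813,.3367,.058)],c))
```

```text
t 18.93 caddyframe [-0.0799  0.2959  0.1193] F [-0.22 -0.14 -0.44] w 0.0853 toolx yaw-caddy y deg 0.09 z [-0.005 -0.003 -1.   ]
[-0.07660291  0.2965196   0.        ]
[[324.26931184 209.35706922]]
```

View pics/w5.png

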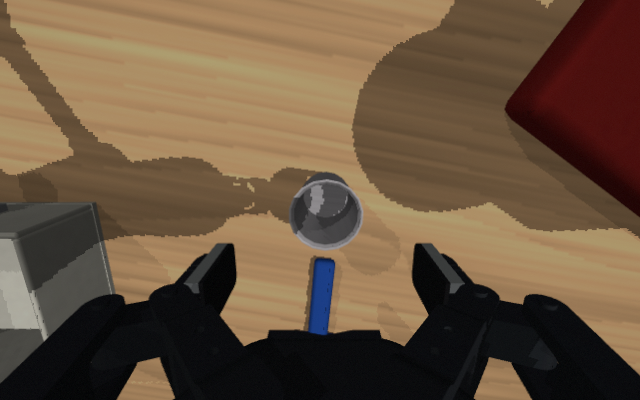

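View pics/s5.png

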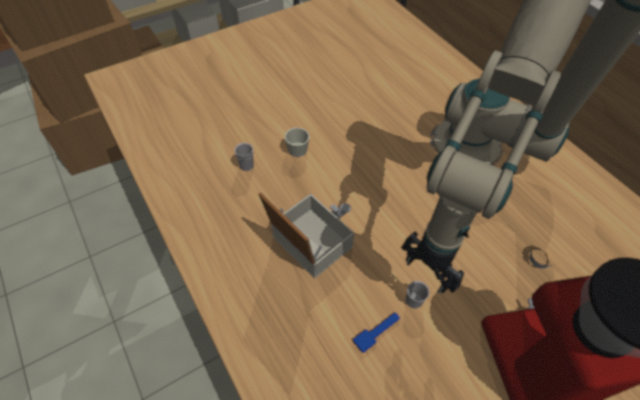

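The lid stays open on its own in the scene picture. The wrist picture shows the cup rim centred at (325,214), against a predicted (324,209), so it is within about 3 mm and centred between the fingers. Descending.

Emit:
send_rows(
  increments=[
    [1,0.0005,0.002,0.02,0],
    [1,0,0.0025,0.03,0],
    [1,0,0,0.03,0],
    [1,0,0,0.015,0],
    [1,0,0,0.008,0],
    [1,0,0,0,0],
  ],
)

```text
clock: 19.77
position: [0.4854, 0.338, 0.0188]
ee_rot: [0.0, 0.638, 0.77, 0.0]
contact_force: [-1.1, 0.8, 0.1]
width: 0.0852
```

Run:
```python
from h import *
rep()
im=save("wrist","w6")
```

```text
t 19.77 caddyframe [-0.0723  0.2971  0.0188] F [-1.11  0.75  0.05] w 0.0852 toolx yaw-caddy y deg 0.04 z [ 0.001  0.001 -1.   ]
```

View pics/w6.png

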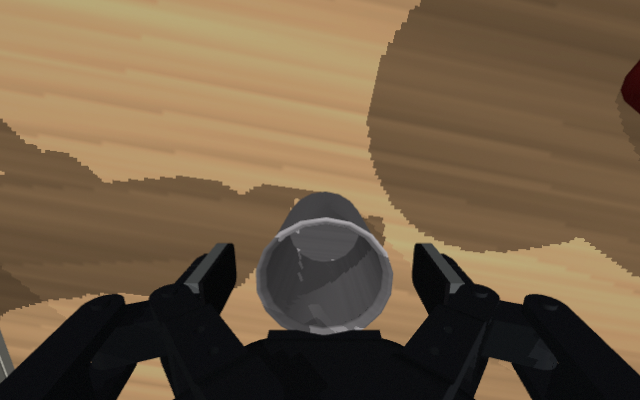

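Run:
```python
from h import *
c=manip.calibration("wrist"); print(proj("wrist",[(.4813,.3367,.058)],c), cf(at_z("wrist",(325,275),.058,c)))
a=np.linspace(0,6.28,60); print([proj("wrist",[(.4813+.0275*np.cos(t),.3367+.0275*np.sin(t),.058) for t in a],c).min(0),proj("wrist",[(.4813+.0275*np.cos(t),.3367+.0275*np.sin(t),.058) for t in a],c).max(0)])
```

```text
[[322.55457015 279.21211477]] [-0.07846534  0.29747632  0.058     ]
[array([252.50511633, 212.97336582]), array([392.64030257, 337.28346433])]
```

The rim spans columns 257–393 and rows 218–334, which agrees with the static-camera estimate. I'll shift back 4 mm, down 4 mm, and close softly.

Emit:
send_rows(
  increments=[
    [1,0.0005,-0.004,0.002,0],
    [1,0,0,0.002,0],
    [0.85,0,0,0,0],
    [0.7,0,0,0,0],
    [0.5,0,0,0,0],
    [0.4,0,0,0,0],
    [0.4,0,0,0,0],
    [0.4,0,0,0,0],
  ],
  squeeze=25,
)

```text
clock: 20.82
position: [0.4812, 0.3376, 0.0147]
ee_rot: [0.0, 0.638, 0.77, 0.0]
contact_force: [0.2, -2.3, 5.4]
width: 0.0499
```

Run:
```python
from h import *
rep()
im=save("wrist","w7")
```

```text
t 20.82 caddyframe [-0.0766  0.2974  0.0147] F [ 0.17 -2.3   5.42] w 0.0499 toolx yaw-caddy y deg 0.06 z [ 0.001  0.    -1.   ]
```

View pics/w7.png

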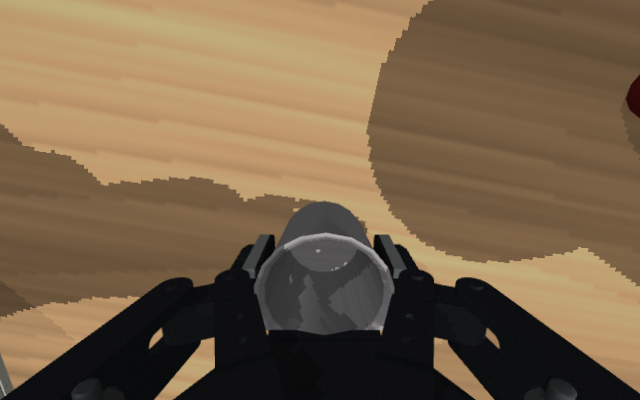

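Gripped at 50 mm wide, just below the lip. Lifting.

Emit:
send_rows(
  increments=[
    [0.3,0,0,0,0],
    [0.3,0,0,-0.005,0],
    [0.3,0,0,-0.015,0],
    [0.3,0,0,-0.03,0],
    [0.3,0,0,-0.04,0],
    [0.3,0,0,-0.04,0],
    [0.3,0,0,-0.015,0],
    [0.3,0,0,0,0],
  ],
  squeeze=30,
)

```text
clock: 21.88
position: [0.4812, 0.3379, 0.1602]
ee_rot: [0.0, 0.638, 0.77, 0.001]
contact_force: [0.1, 0.5, -1.0]
width: 0.0502
```

Run:
```python
from h import *
rep()
im=save("wrist","w8"); save("scene","s8")
```

```text
t 21.88 caddyframe [-0.0764  0.2977  0.1602] F [ 0.15  0.52 -0.99] w 0.0502 toolx yaw-caddy y deg 0.06 z [ 0.002  0.001 -1.   ]
```

View pics/w8.png

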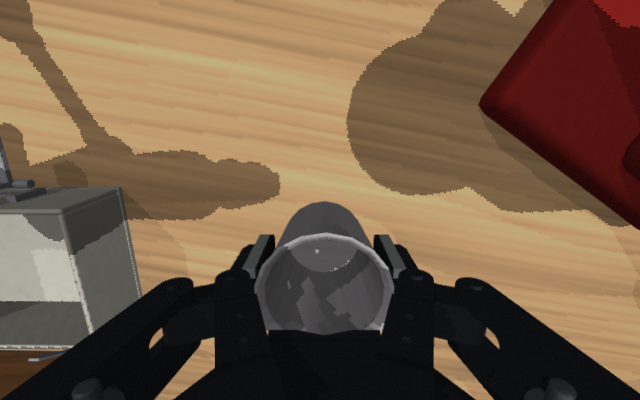

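View pics/s8.png

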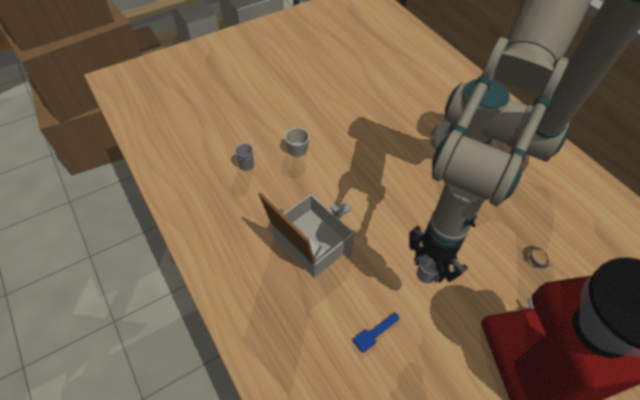

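The cup is held upright and unchanged in the wrist view (rim (257–392, 235–334)). Next I'll carry it over the caddy.

Emit:
send_rows(
  increments=[
    [0.3,-0.02,0.005,0,0],
    [0.3,-0.04,0.01,0,0],
    [0.3,-0.05,0.01,0,0],
    [0.3,-0.05,0.01,0,0],
    [0.3,-0.05,0.01,0,0],
    [0.3,-0.045,0.01,0,0],
    [0.3,-0.03,0.006,0,0],
    [0.3,-0.013,0,0,0],
  ],
)

```text
clock: 22.98
position: [0.5962, 0.0534, 0.1578]
ee_rot: [-0.001, 0.639, 0.769, -0.001]
contact_force: [0.3, -0.2, -1.9]
width: 0.05
```

Emit:
send_rows(
  increments=[
    [0.3,0,0,0,0],
    [0.3,0,0,0.02,0],
    [0.3,0,0,0.02,0],
    [0.3,0,0,0.01,0],
    [0.3,0,0,0,0],
  ],
)

```text
clock: 23.6
position: [0.5954, 0.0571, 0.1086]
ee_rot: [-0.001, 0.638, 0.77, -0.0]
contact_force: [0.1, 0.1, -0.5]
width: 0.0501
```

Run:
```python
from h import *
rep()
im=save("wrist","w9"); im=save("scene","s9")
cv2.imwrite("pics/s9c.png",cv2.resize(im[130:280,230:380],None,fx=4,fy=4))
```

```text
t 23.6 caddyframe [-0.0162  0.0006  0.1086] F [ 0.14  0.12 -0.54] w 0.0501 toolx yaw-caddy y deg 0.11 z [-0.002  0.    -1.   ]
```

View pics/w9.png

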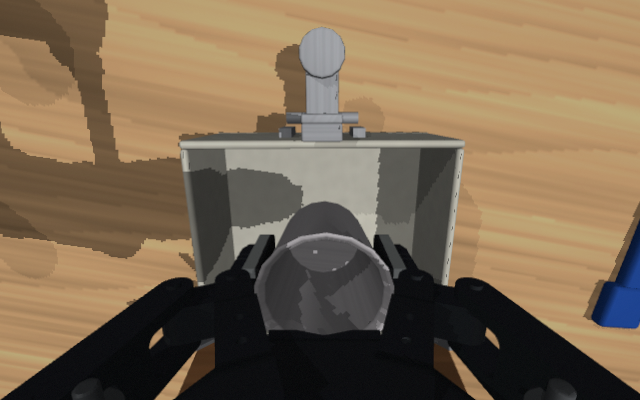

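View pics/s9c.png

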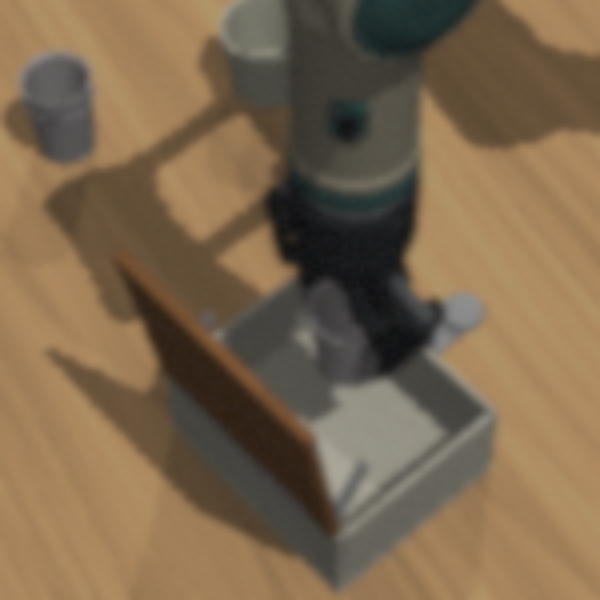

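The cup is centred between the side walls, with the button centred at column 322 above and the lid well clear behind. Lowering.

Emit:
send_rows(
  increments=[
    [0.3,0,0,0.015,0],
    [0.3,0,0,0.02,0],
    [0.3,0,0,0.02,0],
    [0.3,0,0,0.015,0],
    [0.3,0,0,0.008,0],
    [0.3,0,0,0.004,0],
    [0.3,0,0,0,0],
    [0.3,0,0,0,0],
  ],
)

```text
clock: 24.7
position: [0.5968, 0.0562, 0.0279]
ee_rot: [0.001, 0.638, 0.77, 0.0]
contact_force: [0.8, -0.8, 0.3]
width: 0.05
```

Emit:
send_rows(
  increments=[
    [0.3,0,0,0.002,0],
    [0.3,0,0,0.001,0],
    [0.3,0,0,0.001,0],
    [0.3,0,0,0,0],
  ],
)

```text
clock: 25.2
position: [0.5963, 0.0562, 0.0232]
ee_rot: [-0.0, 0.638, 0.77, -0.0]
contact_force: [0.8, -0.4, -0.8]
width: 0.05
```

Run:
```python
from h import *
rep()
```

```text
t 25.2 caddyframe [-0.0156 -0.0004  0.0232] F [ 0.76 -0.4  -0.75] w 0.05 toolx yaw-caddy y deg 0.05 z [-0.  0. -1.]
```

Bottom is about 3 mm above the floor by reckoning. Creeping down until contact.

Emit:
send_rows(
  increments=[
    [0.3,0,0,0.001,0],
    [0.3,0,0,0.001,0],
    [0.3,0,0,0.0005,0],
    [0.3,0,0,0,0],
  ],
)

```text
clock: 25.7
position: [0.5963, 0.0562, 0.0207]
ee_rot: [-0.0, 0.638, 0.77, 0.0]
contact_force: [-0.3, -0.1, -1.0]
width: 0.05
```

Emit:
send_rows(
  increments=[
    [0.3,0,0,0.0005,0],
    [0.3,0,0,0.0005,0],
    [0.3,0,0,0,0],
  ],
)

```text
clock: 26.08
position: [0.5963, 0.0562, 0.0198]
ee_rot: [-0.0, 0.638, 0.77, 0.0]
contact_force: [0.3, 0.8, -1.0]
width: 0.0498
```

Emit:
send_rows(
  increments=[
    [0.3,0,0,0.0005,0],
    [0.3,0,0,0,0],
    [0.3,0,0,0.0005,0],
    [0.3,0,0,0,0],
  ],
)

```text
clock: 26.58
position: [0.5966, 0.0561, 0.0197]
ee_rot: [0.0, 0.638, 0.77, 0.0]
contact_force: [-1.1, 0.1, 6.5]
width: 0.0498
```

Run:
```python
from h import *
rep()
```

```text
t 26.57 caddyframe [-0.0153 -0.0005  0.0197] F [-1.13  0.08  6.5 ] w 0.0498 toolx yaw-caddy y deg 0.05 z [ 0.001  0.    -1.   ]
```

There is firm contact at the expected height (6.5 N, TCP z = 0.0197). Letting go.

Emit:
send_rows(
  increments=[
    [0.58,0,0,0,0],
    [0.62,0,0,0,0],
    [0.7,0,0,0,0],
    [0.8,0,0,0,0],
    [0.9,0,0,0,0],
    [0.9,0,0,0,0],
  ],
)

```text
clock: 27.32
position: [0.5963, 0.0562, 0.0187]
ee_rot: [-0.0, 0.638, 0.77, 0.0]
contact_force: [0.3, -0.8, -0.5]
width: 0.0768
```

Run:
```python
from h import *
rep(); save("wrist","w10")
```

```text
t 27.32 caddyframe [-0.0155 -0.0004  0.0187] F [ 0.32 -0.78 -0.53] w 0.0768 toolx yaw-caddy y deg 0.05 z [-0.  0. -1.]
```

View pics/w10.png

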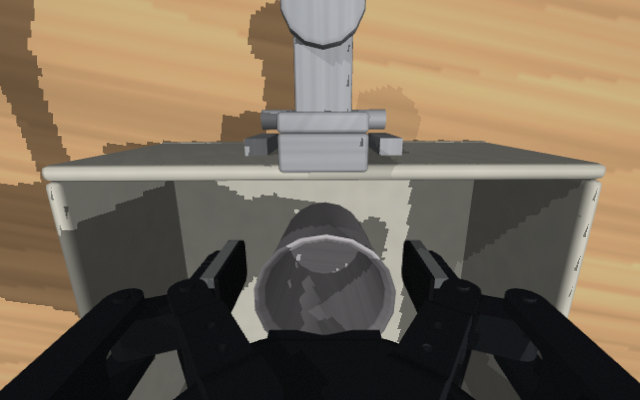

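The cup stands upright and free between the open pads (rim (256–394, 237–334)). Going straight up and away.

Emit:
send_rows(
  increments=[
    [0.9,0,0,-0.005,0],
    [0.9,0,0,-0.01,0],
    [0.9,0,0,-0.02,0],
    [0.9,0,0,-0.03,0],
    [0.9,0,0,-0.04,0],
    [0.9,0,0,-0.04,0],
    [0.9,0,-0.01,-0.03,0],
    [0.9,0,-0.03,-0.02,0],
  ],
)

```text
clock: 28.38
position: [0.5584, 0.0487, 0.2164]
ee_rot: [0.002, 0.638, 0.77, 0.001]
contact_force: [0.1, 0.4, -0.6]
width: 0.0771
```

Emit:
send_rows(
  increments=[
    [0.9,0.02,-0.05,0,0],
    [0.9,0.02,-0.05,0,0],
    [0.9,0.02,-0.05,0,0],
    [0.9,0.02,-0.04,0,0],
    [0.9,0,0,0,0],
    [0.9,0,0,0,0],
  ],
)

```text
clock: 29.12
position: [0.3564, 0.092, 0.2148]
ee_rot: [0.001, 0.638, 0.77, 0.001]
contact_force: [0.4, -0.7, -0.1]
width: 0.0765
```

Run:
```python
from h import *
rep(); a=save("scene","s11"); b=save("top","t11")
cv2.imwrite("pics/fin.png",np.hstack([cv2.resize(a[130:280,230:380],(400,400)),cv2.resize(b[90:240,230:380],(400,400))]))
for th in (1.5,1.72): print(proj("scene",lidpts(th)),proj("top",lidpts(th)))
```

```text
t 29.12 caddyframe [-0.2447  0.0792  0.2148] F [ 0.42 -0.65 -0.13] w 0.0765 toolx yaw-caddy y deg 0.07 z [ 0.003  0.    -1.   ]
[[268.29426663 185.75779703]
 [316.81485571 231.98271156]] [[327.76108648 121.32230679]
 [248.04920385 134.81159579]]
[[257.62321954 193.54233853]
 [305.91377642 240.83520975]] [[324.96312663 107.70260187]
 [245.9205436  120.97868336]]
```

View pics/fin.png

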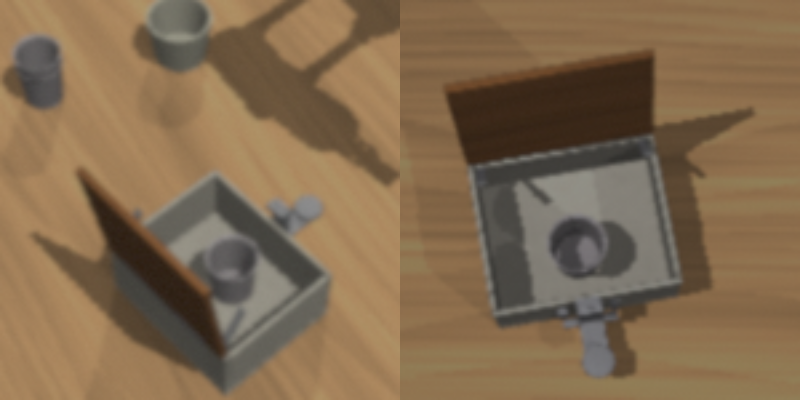

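View pics/t11.png

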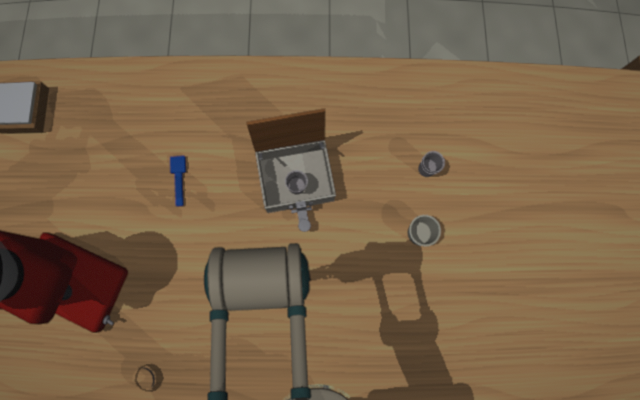

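The lid edge is at (325,109) in the top picture, which matches fully open (predicted (325,108)). The cup stands upright at (297,183) on the caddy floor. The brush (179,180), stack (432,163) and white cup (425,231) are where they were.

Run:
```python
from rig import manip
print(manip.sign_off())
```

```text
the job is handed in; nothing more can be done
None
```

The single dosing cup is standing upright on the caddy floor and released. The lid is resting fully open on its own, and I handed the job in at about 29 s.

- **Lid:** I pressed the button and the lid popped up. I waited about 3 s for the swing to shrink, then stilled the lid with the closed fingers at about 0.68 rad. After that I eased it back at about 0.2 rad/s, until it lay on its stop at about 1.7 rad.
- **Cup:** I gripped it just below the lip and lowered it until it met the floor (about 6.5 N, at the expected height). I opened the gripper and moved straight up and away.
- **Last checks:** The top picture puts the lid edge within about 2 px of where fully open should be. The cup is upright and clear of the walls, the other items look unmoved, and the arm touches nothing.
- **What went wrong:** While I was steadying the lid, the gripper's knuckles pressed on its edge at about 7 N. That is more than the pushing force you gave, but well under the 40 N limit. Raising the tool brought it below about 1.5 N.
- **Small disagreement:** The wrist camera's first look placed the cup 3 to 4 mm away from the fixed-camera estimate. A closer look matched the fixed cameras, so I used their position.

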